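# Take the funnel out of the carafe and stopper it

### The job

The carafe has been filled: lift the funnel out of its neck and lower it spout-down into the empty glass, so that it stands there upright with its shoulder on the rim. Then take the stopper that fits the carafe's neck (the larger of the two), lower it in rather than dropping it, and leave it upright and fully home, its cap resting on the rim. Leave the other stopper, the milk pitcher and the teaspoon where they are, and do not tip the carafe or the glass over.

Things in the scene. Friction and masses are not known exactly. Their poses are not given: they have to be found in the camera images.
- carafe: loose white stoneware carafe, round, 150 mm high, body 100 mm across up to 75 mm height, tapering to a straight neck 52 mm outside and 42 mm bore in its top 45 mm. Origin at the centre of its underside, z up. At the start the funnel sits in its neck
- carafe_mouth (a point): centre of the carafe's mouth in the plane of the rim, 150 mm above its underside
- funnel: loose round steel funnel, 80 mm long: tapered spout 45 mm long (24 mm across at its tip, 36 mm at its root), then a flat shoulder 62 mm across, and above it a straight upright bowl 62 mm across outside with a 3 mm wall, from 45 to 80 mm above the spout tip. Can be taken across the outside of the bowl. Origin at the centre of the spout's tip, z up towards the bowl
- funnel_seat (a point): centre of the underside of the funnel's shoulder, 45 mm above the spout tip; the shoulder rests on a rim when the funnel is seated
- tumbler: loose empty waisted drinking glass, 59 mm across and 81 mm high, at least 42 mm clear inside and more than 60 mm deep. Origin at the centre of its underside, z up
- tumbler_mouth (a point): centre of the glass's mouth in the plane of the rim, 81 mm above its underside
- stopper_large: the larger stopper, loose, standing on its narrow end: cork plug 35 mm long, tapering from 38 mm at the cap to 33 mm at the foot; wooden cap 54 mm across from 35 to 43 mm height; upright round wooden knob 30 mm across from 43 to 76 mm height. Origin at the centre of the foot, z up
- stopper_large_seat (a point): centre of the underside of the larger stopper's cap, 35 mm above its foot; level with the carafe's rim when the stopper is home
- stopper_small: the smaller stopper of the same shape and height (76 mm), for another bottle: plug 24 to 28 mm, cap 36 mm, knob 24 mm across; it would fall into the carafe. The two stoppers may have swapped places. Origin at the centre of the foot, z up. Bystander
- milk_pitcher: loose steel milk pitcher, 75 x 103 x 96 mm high, origin under it. Bystander
- teaspoon: loose steel teaspoon lying flat, 130 x 26 x 11 mm, along its own x. Bystander
There are look-alikes about, which are no part of the job. What is shaped like the tumbler but purple is not meant.

How it is judged:
On the way, in this order (a step that is already met when the one before it is completed fails the run):
1. the funnel, still held, has its spout at least 15 mm inside the glass (z of funnel in the frame of tumbler_mouth below -0.015 m and horizontal distance between funnel and tumbler_mouth below 0.02 m and contact force between the fingers and funnel above 0.5 N), for 0.1 s.
2. the funnel stands in the glass, its shoulder on the rim, released (z of funnel_seat in the frame of tumbler_mouth below 0.006 m and horizontal distance between funnel_seat and tumbler_mouth below 0.015 m and contact force between the fingers and funnel below 0.1 N), for 0.2 s.
3. the larger stopper, still held, has its plug at least 15 mm inside the carafe's neck (z of stopper_large in the frame of carafe_mouth below -0.015 m and horizontal distance between stopper_large and carafe_mouth below 0.008 m and contact force between the fingers and stopper_large above 0.5 N), for 0.1 s.
At the end, for the whole second after the job is handed in: Larger stopper in the neck: cap within 3 mm of the rim, centred within 4 mm, upright (0.08 rad). Funnel in the glass: shoulder within 6 mm of the rim's height, centred within 15 mm, upright (0.12 rad). Carafe and glass upright on the counter (0.05 rad); stopper and funnel at rest (z of stopper_large_seat in the frame of carafe_mouth between -0.004 and 0.003 m and horizontal distance between stopper_large_seat and carafe_mouth below 0.004 m and angle between stopper_large's own z axis and vertical below 0.08 rad and angle between each of carafe, tumbler's own z axis and vertical below 0.05 rad and height (world z) of each of carafe, tumbler below 0.005 m and z of funnel_seat in the frame of tumbler_mouth between -0.006 and 0.006 m and horizontal distance between funnel_seat and tumbler_mouth below 0.015 m and angle between funnel's own z axis and vertical below 0.12 rad and linear speed of each of stopper_large, funnel below 0.02 m/s); the robot touches nothing.
It fails at once if the carafe is tipped by more than 0.35 rad (angle between carafe's own z axis and vertical above 0.35 rad).
It fails at once if the glass is tipped by more than 0.5 rad (angle between tumbler's own z axis and vertical above 0.5 rad).
It fails at once if the smaller stopper is moved by more than 30 mm (distance of stopper_small from where it was at the start of the episode above 0.03 m).
It fails at once if the milk pitcher is moved by more than 30 mm (distance of milk_pitcher from where it was at the start of the episode above 0.03 m).
It fails at once if the teaspoon is moved by more than 30 mm (distance of teaspoon from where it was at the start of the episode above 0.03 m).
It also fails if it takes over 61 s, if anything falls off the work surface, if the arm or the gripper's body presses on something with over 40 N, if the wrist force passes 120 N, or if a joint passes its speed limit or range.

### The arm

A 6-joint arm with a two-finger parallel gripper is mounted at the origin on a cart in front of the work surface, level with it; the furniture and walls round the work are solid. World frame = base frame: x ahead of the robot, y to its left, z up, the work surface at z = 0. Lengths are in m, angles in rad, forces in N, time in s.
With the tool pointing down it reaches from about 0.35 to 0.85 m from the base axis. Payload 8.1 kg.
Tool frame: the origin (TCP) lies on the centre line of the jaws, within the pads' length; the fingertips stand robot.tips_ahead ahead of it and the grasp point (between the pads) lies 6 mm ahead of it (robot.tips_ahead is the distance from the TCP to the fingertips, in m); z points along the fingers, y is the line along which they close (so a half turn about z gives the same grasp; the last joint's range is limited). The gripper opens to 93 mm and grips with 3 to 60 N. Pads are 15 mm wide; open, the fingers measure 128 mm over their backs; the gripper's body (75 mm by 188 mm) begins 65 mm behind the grasp point.
Start: joints at [-1.219, 0.13, 1.488, -0, 1.523, -0.085], TCP at [0.254, -0.544, 0.244] pointing down, gripper open.
Joint ranges: [-2.96, 2.96], [-0.89, 2.26], [0.02, 2.5], [-1.34, 4.48], [0, 2.73], [-2.66, 2.66]. Speed limits (rad/s): [2.39, 2.39, 2.79, 3.14, 3.14, 3.14].

### API

Orientations are given as a rotation vector (axis times angle).
In Python, from plant import robot gives the robot as it stands.
- The arm moves only by the tool apply_moves, never from a script. Its arguments are lists of equal length, an entry for each row: "delta_pos": the shift along the tool's x, y, z in cm, a list of three; "twist": the turn about the tool's z in rad. A call has 1 to 8 rows; each row shifts and turns the commanded pose from where the row before left it, along the tool's axes as they then stand; what a row does not reach is not made up. A row lasts 1/8 s, in which the tool goes at most 62.5 mm and 10.7 degrees, less where a joint would pass 70% of its speed; a pose out of reach is approached as far as the arm can. A call with a gripper value outside its range is refused whole. "gripper" is the finger opening in cm, from 0 to 9.3, set as the call begins (left out, the last holds). The fingers move at their own pace and stop on an object; "squeeze" is the grip in N (left out, the last holds). Time passes only in rows, so rows that do not move let the fingers close. It gives the time, the measured TCP pose, the force, the opening and the grip force at its end, in the units of the state.
- robot.read_state(): the state, without advancing time (a new reading comes with each control period).
- robot.read_camera(name): name is "scene" or "top"; returns a dict with "frame" (384x512x3 uint8, red, green, blue), "vertical_fov" (degrees; the focal length in pixels is half the picture's height over the tangent of half this angle, whatever the lens; pixels are square), "cx", "cy" (the principal point, pixels), "R" (3x3) and "t" (3): a world point X has camera coordinates R X + t. Camera axes: x right, y down, z forward; pixel columns grow to the right and rows downward; lengths in m; the calibration is good to about 2 mm. A picture is of the moment at which its call begins. There is no depth.
- robot.close_job(): hands the job in; it is judged then, once.
The state is a dict: "t": time; "q": joint angles; "dq": joint speeds; "joint_torque": joint torques, N m; "tool_pos": TCP position; "orientation": TCP orientation; "force": force on the tool from outside, world axes, zero at the start; "wrist_torque": the same for the moment, N m; "opening": finger opening in m; "gripper_force": force on a finger pad.
Only numpy, scipy, OpenCV 4.12 (cv2) and the standard library are available. Lean on these libraries where they do the work, as an engineer would, in place of code of your own. Each camera call takes 0.05 s, during which the arm holds its last target. There are 200 camera calls.

## Working session

There is one attempt and no reset: what is moved stays moved. The work goes in short steps, Python scripts to look and compute and a tool call to move; the robot and the scene stay as the last step left them, time stands still between calls to the robot, and variables do not carry over. Pictures are saved under pics/ and viewed, at most 10 in all, crops included, and the job is handed in when it is done.

Besides the shell and the picture viewer there is one more tool, called after "Call:" as a command line: name --pt "numbers of a row" for each row, then --argument value for the rest. apply_moves: Moves the arm, as the interface text tells. Its arguments: {"type":"object","properties":{"delta_pos":{"type":"array"},"twist":{"type":"array"},"gripper":{"type":"number"},"squeeze":{"type":"number"}},"required":["delta_pos","twist"]}

```bash
ls; mkdir -p pics; cat > h.py <<'E'
import sys; sys.path.insert(0,'.')
import numpy as np, cv2
from plant import robot
def cam(n,save=None):
    c=robot.read_camera(n); c['f']=c['frame'].shape[0]/2/np.tan(np.radians(c['vertical_fov'])/2)
    c['R']=np.array(c['R']);c['t']=np.array(c['t'])
    if save: cv2.imwrite('pics/'+save,cv2.cvtColor(c['frame'],cv2.COLOR_RGB2BGR))
    return c
def ray(c,u,v):
    d=c['R'].T@np.array([(u-c['cx'])/c['f'],(v-c['cy'])/c['f'],1]); return -c['R'].T@c['t'],d
def onz(c,u,v,z):
    o,d=ray(c,u,v); return o+d*(z-o[2])/d[2]
def tri(c1,p1,c2,p2):
    o1,d1=ray(c1,*p1);o2,d2=ray(c2,*p2);d1/=np.linalg.norm(d1);d2/=np.linalg.norm(d2)
    s=np.linalg.lstsq(np.c_[d1,-d2],o2-o1,rcond=None)[0];a=o1+s[0]*d1;b=o2+s[1]*d2
    return (a+b)/2,np.linalg.norm(a-b)
def proj(c,X):
    x=c['R']@np.asarray(X)+c['t']; return c['f']*x[:2]/x[2]+[c['cx'],c['cy']]
E
python3 - <<'E'
from h import *
for n in('scene','top'):
    c=cam(n,n+'0.png'); print(n,-c['R'].T@c['t'],c['R'][2],c['f'],c['cx'],c['cy'])
s=robot.read_state();print(s,robot.tips_ahead)
E
```

```text
pics
scene [ 0.38341703 -0.58617026  0.94595394] [ 0.12813165  0.53436326 -0.8354868 ] 408.12868046461017 255.32018725516315 189.71382407532934
top [ 0.43348382 -0.02072242  0.97216457] [ 0.11850623 -0.02878395 -0.99253602] 401.0955826352525 247.3238047702025 185.44732634578665
{'t': 0.1, 'q': array([-1.21941716e+00,  1.31117635e-01,  1.48912894e+00, -3.93021359e-06,
        1.52300338e+00, -8.54187997e-02]), 'dq': array([-0.00062789, -0.00254424, -0.00159293, -0.00077428, -0.00020088,
        0.00022415]), 'joint_torque': array([ 8.32001951e-04, -5.61341321e+01, -4.93095195e+01,  7.70145538e-02,
        2.91218469e-02, -4.28016688e-05]), 'tool_pos': array([ 0.25367454, -0.54323043,  0.24269596]), 'orientation': array([-3.06536275e+00, -6.80323681e-01,  3.51092147e-04]), 'force': array([-0.44116309, -0.77946623,  0.47658585]), 'wrist_torque': array([-0.02308283, -0.02433648, -0.08577933]), 'gripper_force': 0.0, 'opening': 0.09293892202305978} 0.025
```

View pics/scene0.png

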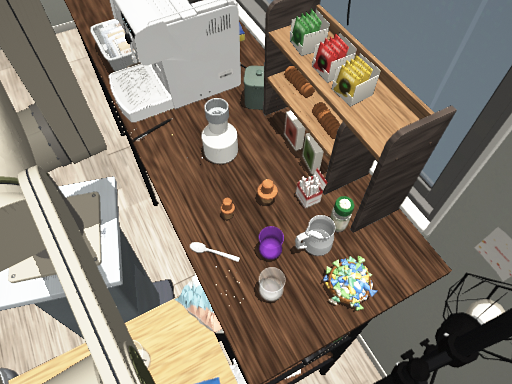

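View pics/top0.png

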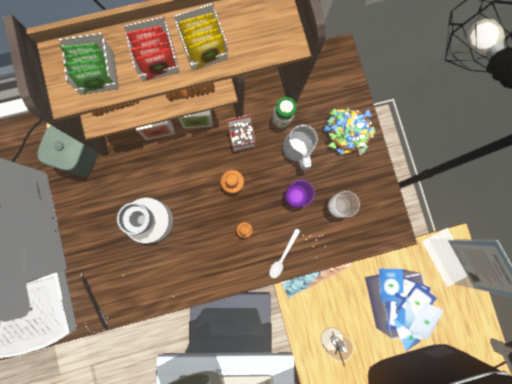

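The scene view shows the funnel rim at about (217,107) on the carafe at (220,142), the large stopper at (267,191), the small one at (228,208), the purple decoy at (270,243) and the glass at (271,284). In the top view the funnel is at (136,218), the large stopper at (232,182) and the glass at (344,205). I'll zoom in on these.

```bash
python3 - <<'E'
from h import *
R=[]
for n,b in(('scene',[(188,92),(240,168),(241,258)]),('top',[(113,190),(203,152),(314,177)])):
    im=cv2.imread(f'pics/{n}0.png'); row=[]
    for x,y in b:
        k=cv2.resize(im[y:y+64,x:x+64],(264,264),interpolation=cv2.INTER_CUBIC)
        row.append(k)
    R.append(np.hstack(row))
cv2.imwrite('pics/mos.png',np.vstack(R))
E
```

```text
(no output)
```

View pics/mos.png

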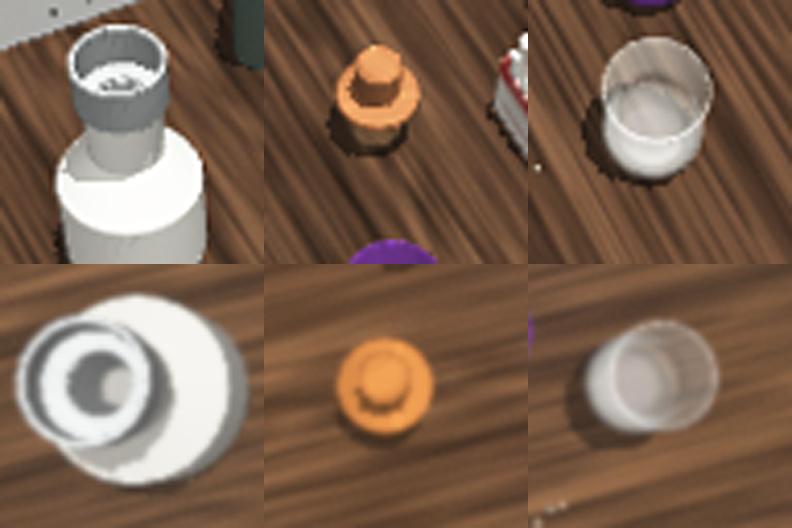

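The mosaic (4.125× zoom) shows the rims clearly. In scene, the funnel rim centre is near mosaic (118,60), the stopper cap (378,97) and the glass rim (657,90). In top they are (86,382), (385,386) and (663,376). Next I triangulate these.

```bash
python3 - <<'E'
from h import *
S=cam('scene');T=cam('top')
m=lambda b,u,v:(b[0]+(u+.5)/4.125-.5,b[1]+(v+.5)/4.125-.5)
its={'funnel':((188,92),(118,60),(113,190),(86,118),.031),'cap':((240,168),(114,97),(203,152),(121,122),.027),
'knobtop':((240,168),(116,59),(203,152),(120,108),.015),'glass':((241,258),(129,90),(314,177),(135.5,112),.0295)}
for n,(b1,p1,b2,p2,r) in its.items():
    X,g=tri(S,m(b1,*p1),T,m(b2,*p2)); print(n,X.round(4),'gap',round(g,4))
    a=np.linspace(0,6.28,60)
    for nm,c,b in(('S',S,b1),('T',T,b2)):
        q=np.array([proj(c,X+[r*np.cos(t),r*np.sin(t),0]) for t in a]); q=((q-b)+.5)*4.125-.5
        print('   ',nm,q.min(0).round(),q.max(0).round())
# colour-mask checks
for n,c in(('S',S),('T',T)):
    h=cv2.cvtColor(c['frame'],cv2.COLOR_RGB2HSV); k=cv2.inRange(h,(8,140,150),(16,255,255))
    N,_,st,ce=cv2.connectedComponentsWithStats(k)
    for i in range(1,N):
        if 60<st[i][4]<1500 and 150<ce[i][1]<260: print(n,st[i],ce[i].round(1))
E
```

```text
funnel [0.4621 0.1787 0.1807] gap 0.0008
    S [69. 25.] [168.  96.]
    T [20. 53.] [152. 185.]
cap [ 0.5551 -0.0115  0.0291] gap 0.0019
    S [74. 62.] [157. 132.]
    T [74. 77.] [168. 170.]
knobtop [ 0.5562 -0.0113  0.0724] gap 0.0038
    S [95. 39.] [143.  78.]
    T [92. 84.] [147. 139.]
glass [ 0.499  -0.2707  0.0746] gap 0.0021
    S [76. 39.] [185. 143.]
    T [82. 60.] [189. 168.]
S [257 179  21  20 213] [267.6 189.3]
T [221 169  23  24 419] [232.  180.5]
T [236 222  17  16 202] [244.3 229.1]
```

```bash
python3 - <<'E'
from h import *
from scipy.spatial.transform import Rotation as Ro
S=cam('scene');T=cam('top')
m=lambda b,u,v:(b[0]+(u+.5)/4.125-.5,b[1]+(v+.5)/4.125-.5)
for n,c,p,z in(('funS',S,m((188,92),118,60),.185),('funT',T,m((113,190),86,118),.185),('glaS',S,m((241,258),129,90),.081),('glaT',T,m((314,177),135.5,112),.081),
 ('knobS',S,m((240,168),116,59),.076),('knobT',T,m((203,152),120,108),.076),('capT',T,m((203,152),121,122),.043),('smallT',T,(244.3,229.5),.043),
 ('machS',S,(172,117),0),('machS2',S,(243,88),0),('canis',S,(265,108),0),('purpleT',T,(299,194),.081),('pitchT',T,(301,143),.09)):
    print(n,onz(c,*p,z).round(4))
print('shelf',tri(S,(270,82),T,(86,136)),tri(S,(340,137),T,(235,103)))
s=robot.read_state();print(Ro.from_rotvec(s['orientation']).as_matrix().round(3),s['tool_pos'])
E
```

```text
funS [0.4613 0.1744 0.185 ]
funT [0.4623 0.1776 0.185 ]
glaS [ 0.4971 -0.273   0.081 ]
glaT [ 0.4995 -0.2691  0.081 ]
knobS [ 0.5536 -0.0136  0.076 ]
knobT [ 0.5577 -0.0115  0.076 ]
capT [ 0.5542 -0.0118  0.043 ]
smallT [ 0.4422 -0.0408  0.043 ]
machS [0.3366 0.3446 0.    ]
machS2 [0.5815 0.4213 0.    ]
canis [0.6304 0.3159 0.    ]
purpleT [ 0.5211 -0.1625  0.081 ]
pitchT [ 0.6357 -0.1672  0.09  ]
shelf (array([0.64009134, 0.30173597, 0.11853366]), np.float64(0.0015207158007834506)) (array([ 0.70390778, -0.02125514,  0.21467949]), np.float64(0.03514590373507415))
[[ 0.906  0.423 -0.   ]
 [ 0.423 -0.906  0.001]
 [ 0.    -0.001 -1.   ]] [ 0.2537891  -0.54349023  0.24325987]
```

Call:
apply_moves --pt "2 -2.3 0" --pt "3 -3.4 0" --pt "3.2 -3.6 0" --pt "3.2 -3.6 0" --pt "3.2 -3.6 0" --pt "3.2 -3.6 0" --pt "3.2 -3.6 0" --pt "3.2 -3.6 0" --twist '[0,0,0,0,0,0,0,0]' --gripper 9.3 --squeeze 20

```text
t: 1.3
tool_pos: [0.3579, -0.1925, 0.2438]
orientation: [3.067, 0.68, 0.001]
force: [-0.1, 0.7, 0.2]
opening: 0.0929
gripper_force: 0.0
```

Call:
apply_moves --pt "3.2 -3.6 0" --pt "3.2 -3.6 0" --pt "3.2 -3.6 0" --pt "3.2 -3.6 0" --pt "3.2 -3.6 0" --pt "3.2 -3.6 0" --pt "3 -3.5 0" --pt "0 0 0" --twist '[0,0,0,0,0,0,0,0]'

```text
t: 2.3
tool_pos: [0.4526, 0.13, 0.2434]
orientation: [-3.065, -0.687, 0.0]
force: [-0.2, -0.3, 0.9]
opening: 0.093
gripper_force: 0.0
```

```bash
cat >> h.py <<'E'
from scipy.spatial.transform import Rotation as Ro
def goto(x,y,z):
    s=robot.read_state();M=Ro.from_rotvec(s['orientation']).as_matrix()
    print('t',round(s['t'],2),'pos',s['tool_pos'].round(4),'delta cm',(100*M.T@(np.array([x,y,z])-s['tool_pos'])).round(2),'yaxis',M[:,1].round(3),'z',M[:,2].round(3),'q',s['q'].round(2),'F',s['force'].round(1),s['opening'],s['gripper_force'])
E
python3 - <<'E'
from h import *
goto(.462,.177,.182)
E
```

```text
t 2.3 pos [0.4526 0.13   0.2434] delta cm [ 2.85 -3.85  6.15] yaxis [ 0.427 -0.904 -0.001] z [-0.     0.001 -1.   ] q [ 0.17 -0.23  1.83  0.    1.53  1.3 ] F [-0.2 -0.3  0.9] 0.09300343846236886 0.0
```

Call:
apply_moves --pt "1.4 -1.9 0" --pt "1.45 -1.95 0" --pt "0 0 0" --pt "0 0 2" --pt "0 0 2" --pt "0 0 1.5" --pt "0 0 0.65" --pt "0 0 0" --twist '[0,0,0,0,0,0,0,0]'

```text
t: 3.3
tool_pos: [0.462, 0.174, 0.182]
orientation: [3.067, 0.68, -0.001]
force: [0.1, 0.2, 0.4]
opening: 0.0929
gripper_force: 0.0
```

```bash
python3 - <<'E'
from h import *
goto(.462,.177,.182)
a=cam('scene');b=cam('top')
k=[cv2.resize(c['frame'][y:y+80,x:x+80,::-1],(400,400),interpolation=cv2.INTER_CUBIC) for c,x,y in((a,180,75),(b,100,180))]
cv2.imwrite('pics/g1.png',np.hstack(k))
E
```

```text
t 3.3 pos [0.462 0.174 0.182] delta cm [ 0.13 -0.28 -0.  ] yaxis [ 0.423 -0.906  0.   ] z [-0.001 -0.    -1.   ] q [ 0.26 -0.12  1.85 -0.    1.41  1.39] F [0.1 0.2 0.4] 0.09291745338604902 0.0
```

View pics/g1.png

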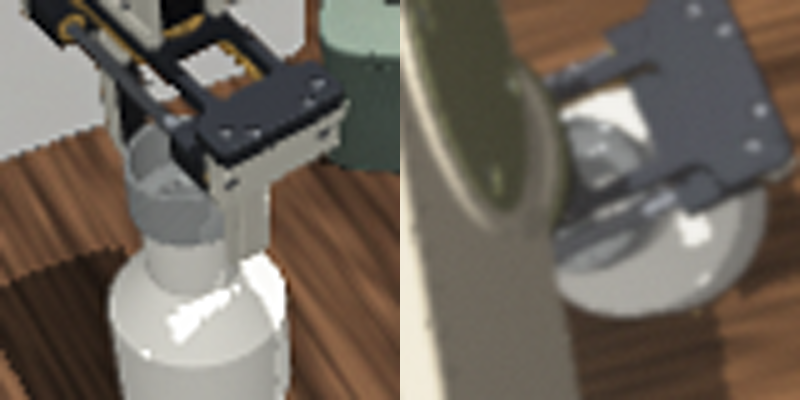

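The fingers straddle the bowl: in the left crop they are at about (130,150) and (250,210), with the tips beside it. I shift by the remaining y offset and close gently.

Call:
apply_moves --pt "0.1 -0.2 0" --pt "0 0 0" --pt "0 0 0" --pt "0 0 0" --pt "0 0 0" --pt "0 0 0" --pt "0 0 0" --pt "0 0 0" --twist '[0,0,0,0,0,0,0,0]' --gripper 5.6 --squeeze 15

```text
t: 4.4
tool_pos: [0.4622, 0.1767, 0.1822]
orientation: [-3.067, -0.681, -0.0]
force: [-0.5, 2.0, 1.1]
opening: 0.0623
gripper_force: 15.0
```

Call:
apply_moves --pt "0 0 -0.5" --pt "0 0 -1" --pt "0 0 -1" --pt "0 0 -1.5" --pt "0 0 -1.5" --pt "0 0 -1.5" --pt "0 0 0" --pt "0 0 0" --twist '[0,0,0,0,0,0,0,0]'

```text
t: 5.4
tool_pos: [0.4621, 0.1766, 0.2518]
orientation: [3.067, 0.681, -0.001]
force: [0.6, 0.1, -1.7]
opening: 0.0617
gripper_force: 15.0
```

```bash
python3 - <<'E'
from h import *
goto(.498,-.271,.24)
a=cam('scene');b=cam('top')
k=[cv2.resize(c['frame'][y:y+100,x:x+100,::-1],(400,400),interpolation=cv2.INTER_CUBIC) for c,x,y in((a,170,65),(b,85,170))]
cv2.imwrite('pics/g2.png',np.hstack(k))
E
```

```text
t 5.4 pos [0.4621 0.1766 0.2518] delta cm [-15.68  42.07   1.18] yaxis [ 0.423 -0.906 -0.   ] z [-0. -0. -1.] q [ 0.26 -0.16  1.76 -0.    1.54  1.4 ] F [ 0.6  0.1 -1.7] 0.061729424855199666 14.99989356379956
```

View pics/g2.png

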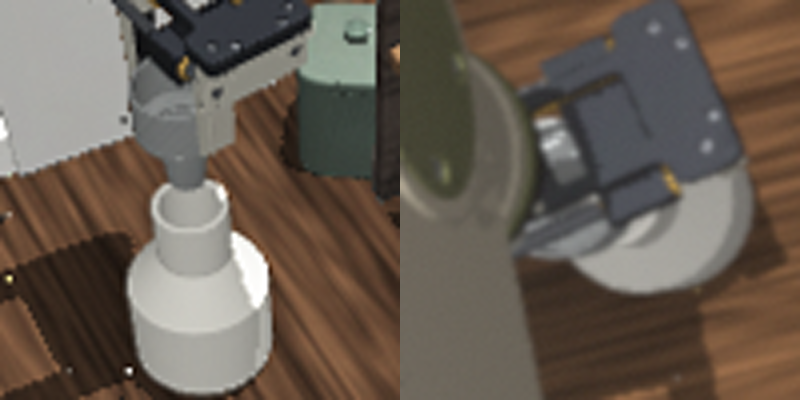

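The funnel is clear of the neck and upright; its tip is at left-crop (187,185), just above the open mouth. I carry it to the glass.

Call:
apply_moves --pt "0 0 -1.5" --pt "-0.8 2.1 0" --pt "-1.4 3.8 0" --pt "-1.5 4 0" --pt "-1.5 4 0" --pt "-1.5 4 0" --pt "-1.5 4 0" --pt "-1.5 4 0" --twist '[0,0,0,0,0,0,0,0]'

```text
t: 6.5
tool_pos: [0.484, -0.1006, 0.2682]
orientation: [3.067, 0.681, 0.001]
force: [1.4, 0.6, -0.9]
opening: 0.0619
gripper_force: 15.0
```

Call:
apply_moves --pt "-1.5 4 0" --pt "-1.5 4 0" --pt "-1.4 3.8 0" --pt "-0.8 2 0" --pt "-0.4 1.2 0" --pt "0 0 0" --pt "0 0 0" --pt "0 0 0" --twist '[0,0,0,0,0,0,0,0]'

```text
t: 7.5
tool_pos: [0.4968, -0.2577, 0.2673]
orientation: [-3.066, -0.683, -0.0]
force: [0.0, 0.7, -1.3]
opening: 0.0622
gripper_force: 15.0
```

```bash
python3 - <<'E'
from h import *
goto(.498,-.271,.165)
E
```

```text
t 7.5 pos [ 0.4968 -0.2577  0.2673] delta cm [-0.45  1.25 10.23] yaxis [ 0.424 -0.906 -0.   ] z [ 0.  0. -1.] q [-0.57  0.01  1.57  0.    1.56  0.56] F [ 0.   0.7 -1.3] 0.062171951918700744 14.999855007044971
```

Call:
apply_moves --pt "-0.2 0.6 0" --pt "-0.25 0.65 0" --pt "0 0 2" --pt "0 0 3" --pt "0 0 3" --pt "0 0 1.5" --pt "0 0 0.4" --pt "0 0 0" --twist '[0,0,0,0,0,0,0,0]'

```text
t: 8.5
tool_pos: [0.4981, -0.2721, 0.1687]
orientation: [3.066, 0.681, 0.001]
force: [0.2, 0.2, -1.3]
opening: 0.0621
gripper_force: 15.0
```

```bash
python3 - <<'E'
from h import *
goto(.498,-.271,.113)
a=cam('scene');b=cam('top')
k=[cv2.resize(c['frame'][y:y+80,x:x+80,::-1],(400,400),interpolation=cv2.INTER_CUBIC) for c,x,y in((a,230,235),(b,305,165))]
cv2.imwrite('pics/g3.png',np.hstack(k))
E
```

```text
t 8.5 pos [ 0.4981 -0.2721  0.1687] delta cm [ 0.04 -0.11  5.57] yaxis [ 0.423 -0.906  0.001] z [ 0.001 -0.    -1.   ] q [-0.59  0.09  1.67  0.    1.38  0.54] F [ 0.2  0.2 -1.3] 0.06211911484234583 14.999883184209466
```

View pics/g3.png

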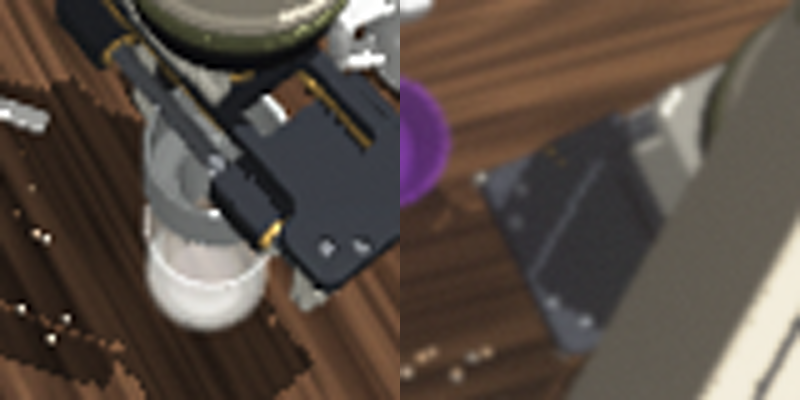

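The funnel sits right over the glass (glass columns 147–270, bowl from 143 in the left crop). I lower it in.

Call:
apply_moves --pt "0 0 0.8" --pt "0 0 0.8" --pt "0 0 0.8" --pt "0 0 0.8" --pt "0 0 0.8" --pt "0 0 0.6" --pt "0 0 0.3" --pt "0 0 0" --twist '[0,0,0,0,0,0,0,0]'

```text
t: 9.6
tool_pos: [0.4977, -0.2719, 0.1189]
orientation: [-3.067, -0.681, 0.0]
force: [0.3, 0.0, -0.3]
opening: 0.062
gripper_force: 15.0
```

Call:
apply_moves --pt "0 0 0.2" --pt "0 0 0.1" --pt "0 0 0.1" --pt "0 0 0.1" --pt "0 0 0" --pt "0 0 0" --twist '[0,0,0,0,0,0]'

```text
t: 10.35
tool_pos: [0.4978, -0.272, 0.1142]
orientation: [3.067, 0.681, 0.0]
force: [-0.2, 0.9, -1.2]
opening: 0.0623
gripper_force: 15.0
```

Call:
apply_moves --pt "0 0 0.1" --pt "0 0 0.1" --pt "0 0 0" --pt "0 0 0" --twist '[0,0,0,0]'

```text
t: 10.85
tool_pos: [0.4982, -0.2721, 0.1133]
orientation: [3.066, 0.681, 0.001]
force: [-1.8, 0.8, 7.4]
opening: 0.0621
gripper_force: 15.0
```

Call:
apply_moves --pt "0 0 0" --pt "0 0 0" --pt "0 0 0" --pt "0 0 0" --pt "0 0 0" --pt "0 0 0" --pt "0 0 -1" --pt "0 0 -2" --twist '[0,0,0,0,0,0,0,0]' --gripper 9.3

```text
t: 11.85
tool_pos: [0.4973, -0.2716, 0.1425]
orientation: [-3.066, -0.681, 0.002]
force: [0.1, -0.8, 0.6]
opening: 0.0928
gripper_force: 0.0
```

Call:
apply_moves --pt "0 0 -3" --pt "0 0 -3" --pt "0 0 -2" --pt "0 0 0" --pt "0 0 0" --twist '[0,0,0,0,0]'

```text
t: 12.48
tool_pos: [0.4974, -0.2717, 0.2212]
orientation: [-3.066, -0.681, 0.001]
force: [-0.0, 0.2, 0.1]
opening: 0.0927
gripper_force: 0.0
```

```bash
python3 - <<'E'
from h import *
goto(.5555,-.012,.22)
E
```

```text
t 12.47 pos [ 0.4974 -0.2717  0.2212] delta cm [ 16.25 -21.07   0.13] yaxis [ 0.423 -0.906 -0.001] z [-0.001  0.001 -1.   ] q [-0.59  0.05  1.61 -0.    1.48  0.54] F [-0.   0.2  0.1] 0.09268908439689776 0.0
```

Call:
apply_moves --pt "1.3 -1.7 0" --pt "2.3 -3 0" --pt "2.5 -3.3 0" --pt "2.5 -3.3 0" --pt "2.5 -3.3 0" --pt "2.5 -3.2 0" --pt "2.2 -2.8 0" --pt "0.5 -0.5 0" --twist '[0,0,0,0,0,0,0,0]' --gripper 6

```text
t: 13.48
tool_pos: [0.5556, -0.0087, 0.2209]
orientation: [-3.065, -0.685, 0.003]
force: [0.3, -0.5, -0.8]
opening: 0.0599
gripper_force: 0.0
```

```bash
python3 - <<'E'
from h import *
goto(.5555,-.012,.072)
a=cam('scene');b=cam('top')
k=[cv2.resize(c['frame'][y:y+64,x:x+64,::-1],(256,256),interpolation=cv2.INTER_CUBIC) for c,x,y in((a,241,245),(b,314,177),(a,188,92),(b,113,190))]
cv2.imwrite('pics/g4.png',np.vstack([np.hstack(k[:2]),np.hstack(k[2:])]))
E
```

```text
t 13.47 pos [ 0.5556 -0.0087  0.2209] delta cm [-0.13  0.32 14.89] yaxis [ 0.426 -0.905 -0.002] z [-0.002  0.001 -1.   ] q [-0.11  0.02  1.64  0.    1.48  1.02] F [ 0.3 -0.5 -0.8] 0.059878722112925734 0.0
```

View pics/g4.png

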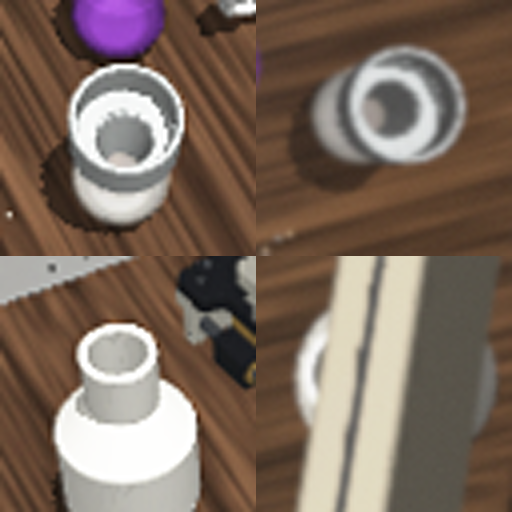

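The funnel stands level in the glass (top-left crop, bowl centred near (126,125)). The carafe mouth is at crop (118,354), i.e. scene pixel (217.2,116.1).

Call:
apply_moves --pt "-0.1 0.3 0" --pt "0 0 2.5" --pt "0 0 3" --pt "0 0 3" --pt "0 0 3" --pt "0 0 2" --pt "0 0 1.1" --pt "0 0 0.3" --twist '[0,0,0,0,0,0,0,0]'

```text
t: 14.58
tool_pos: [0.5566, -0.0153, 0.0729]
orientation: [-3.067, -0.68, 0.001]
force: [-0.2, 0.8, -0.3]
opening: 0.0602
gripper_force: 0.0
```

```bash
python3 - <<'E'
from h import *
goto(.5555,-.012,.072)
S=cam('scene')
print(onz(S,217.2,116.1,.15),onz(S,217.2,116.1-.3,.15))
E
```

```text
t 14.57 pos [ 0.5566 -0.0153  0.0729] delta cm [ 0.04 -0.34  0.09] yaxis [ 0.423 -0.906 -0.   ] z [-0.  0. -1.] q [-0.12  0.16  1.77 -0.    1.2   1.01] F [-0.2  0.8 -0.3] 0.06021801332795332 0.0
[0.46084528 0.17300272 0.15      ] [0.46103944 0.1740657  0.15      ]
```

Call:
apply_moves --pt "0 -0.3 0.1" --pt "0 0 0" --pt "0 0 0" --pt "0 0 0" --pt "0 0 0" --pt "0 0 0" --pt "0 0 0" --pt "0 0 0" --twist '[0,0,0,0,0,0,0,0]' --gripper 2.4 --squeeze 20

```text
t: 15.62
tool_pos: [0.5557, -0.0122, 0.0725]
orientation: [3.067, 0.681, 0.001]
force: [-1.2, 0.8, 4.7]
opening: 0.0292
gripper_force: 20.0
```

Call:
apply_moves --pt "0 0 -1" --pt "0 0 -2" --pt "0 0 -3" --pt "0 0 -3" --pt "0 0 -3" --pt "0 0 -3" --pt "0 0 -2" --pt "0 0 0" --twist '[0,0,0,0,0,0,0,0]'

```text
t: 16.62
tool_pos: [0.5564, -0.0124, 0.2446]
orientation: [3.066, 0.68, 0.006]
force: [-0.1, -0.1, -1.2]
opening: 0.0295
gripper_force: 20.0
```

```bash
python3 - <<'E'
from h import *
goto(.462,.176,.24)
E
```

```text
t 16.62 pos [ 0.5564 -0.0124  0.2446] delta cm [ -0.59 -21.06   0.41] yaxis [ 0.423 -0.906  0.002] z [ 0.004 -0.    -1.   ] q [-0.11  0.01  1.61  0.    1.52  1.02] F [-0.1 -0.1 -1.2] 0.029532544461204274 19.999773991075926
```

Call:
apply_moves --pt "0 -1.5 0" --pt "-0.1 -3 0" --pt "-0.1 -3.5 0" --pt "-0.1 -3.5 0" --pt "-0.1 -3.5 0" --pt "-0.1 -3.3 0" --pt "-0.1 -2 0" --pt "0 -0.8 0" --twist '[0,0,0,0,0,0,0,0]'

```text
t: 17.62
tool_pos: [0.4589, 0.1776, 0.2406]
orientation: [-3.066, -0.684, 0.004]
force: [-0.8, -0.7, 0.1]
opening: 0.0295
gripper_force: 20.0
```

Call:
apply_moves --pt "0 0 0" --pt "0 0 0" --pt "0 0 0" --twist '[0,0,0]'

```text
t: 18.0
tool_pos: [0.4609, 0.1758, 0.242]
orientation: [3.067, 0.679, -0.0]
force: [-0.9, 0.8, -0.4]
opening: 0.0297
gripper_force: 20.0
```

```bash
python3 - <<'E'
from h import *
goto(.462,.176,.24)
a=cam('scene');b=cam('top')
k=[cv2.resize(c['frame'][y:y+64,x:x+64,::-1],(400,400),interpolation=cv2.INTER_CUBIC) for c,x,y in((a,188,85),(b,113,180))]
cv2.imwrite('pics/g5.png',np.hstack(k))
E
```

```text
t 18.0 pos [0.4609 0.1758 0.242 ] delta cm [0.11 0.03 0.2 ] yaxis [ 0.422 -0.907  0.   ] z [-0. -0. -1.] q [ 0.26 -0.16  1.78 -0.    1.52  1.4 ] F [-0.9  0.8 -0.4] 0.029678867606367693 19.999925399242784
```

View pics/g5.png

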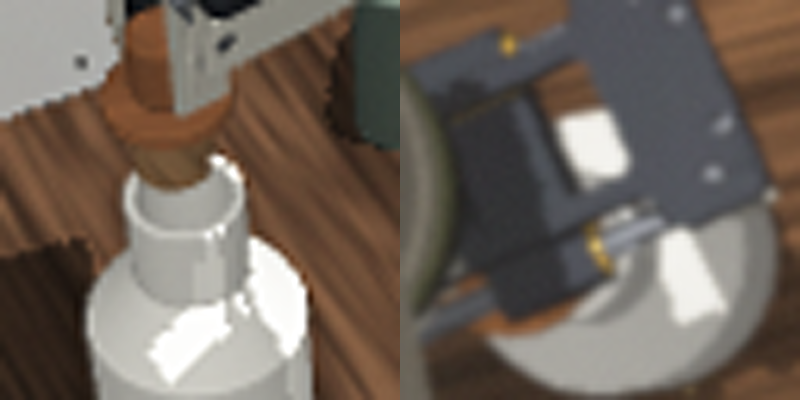

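The plug foot hangs just above the mouth: left crop, plug bottom (172,188), cap columns 105–237, mouth columns 122–246 and centre (184,197). I compare these with what the geometry predicts.

```bash
python3 - <<'E'
from h import *
S=cam('scene')
a=np.linspace(0,6.28,90)
def ext(x,y,z,r):
    q=np.array([proj(S,(x+r*np.cos(t),y+r*np.sin(t),z)) for t in a]); q=((q-[188,85])+.5)*6.25-.5
    return np.r_[q.min(0),q.max(0)].round()
x,y,z=robot.read_state()['tool_pos']; f=z-.0725
print('cap',ext(x,y,f+.035,.027),ext(x,y,f+.043,.027),'foot',ext(x,y,f,.0165))
print('obs cap x 105-237, bottom of underside ~150, foot bottom 188')
for p in((.461,.1735),(.462,.1765)): print('mouth',p,ext(*p,.15,.026))
c=cv2.cvtColor(S['frame'][85:149,188:252],cv2.COLOR_RGB2HSV)
m=((c[...,0]>4)&(c[...,0]<14)&(c[...,1]>130)).astype('u1')
for r in range(10,32): 
    w=np.flatnonzero(m[r,10:45])+10
    v=c[r,:,1]<60; w2=np.flatnonzero(v[14:45])+14
    print(r,w.min() if len(w) else '',w.max() if len(w) else '','|',w2.min() if len(w2) else '',w2.max() if len(w2) else '')
E
```

```text
cap [107.  51. 240. 146.] [105.  36. 239. 131.] foot [141. 130. 220. 188.]
obs cap x 105-237, bottom of underside ~150, foot bottom 188
mouth (0.461, 0.1735) [124. 152. 247. 242.]
mouth (0.462, 0.1765) [125. 146. 248. 236.]
10 19 40 | 14 37
11 18 26 | 14 36
12 17 37 | 14 35
13 17 37 | 14 35
14 16 37 | 28 36
15 13 37 | 28 34
16 11 37 | 28 32
17 16 36 | 28 30
18 16 36 |  
19 16 36 |  
20 17 35 |  
21 18 34 |  
22 11 44 |  
23 23 30 |  
24 35 36 |  
25 37 38 | 33 35
26 21 38 | 34 37
27 19 39 | 34 37
28 39 39 | 21 38
29 39 39 | 20 38
30 18 40 | 20 38
31 18 18 | 20 38
```

Call:
apply_moves --pt "0 0.1 0.5" --pt "0 0 0.8" --pt "0 0 0.8" --pt "0 0 0.6" --pt "0 0 0.4" --pt "0 0 0.2" --pt "0 0 0" --pt "0 0 0" --twist '[0,0,0,0,0,0,0,0]'

```text
t: 19.15
tool_pos: [0.461, 0.1755, 0.2091]
orientation: [-3.067, -0.681, 0.0]
force: [1.0, 2.0, -1.0]
opening: 0.0295
gripper_force: 20.0
```

Call:
apply_moves --pt "0 0 0.4" --pt "0 0 0.4" --pt "0 0 0.4" --pt "0 0 0.3" --pt "0 0 0.2" --pt "0 0 0.1" --pt "0 0 0" --pt "0 0 0" --twist '[0,0,0,0,0,0,0,0]'

```text
t: 20.15
tool_pos: [0.461, 0.1755, 0.1911]
orientation: [3.067, 0.681, -0.0]
force: [1.0, 1.8, -0.6]
opening: 0.0295
gripper_force: 20.0
```

Call:
apply_moves --pt "0 0 0.1" --pt "0 0 0.1" --pt "0 0 0.1" --pt "0 0 0.05" --pt "0 0 0" --pt "0 0 0" --twist '[0,0,0,0,0,0]'

```text
t: 20.9
tool_pos: [0.4613, 0.1757, 0.188]
orientation: [-3.067, -0.681, -0.001]
force: [1.4, 2.3, 4.5]
opening: 0.0293
gripper_force: 20.0
```

Contact at z = 0.188, as predicted for the cap meeting the rim. I press slightly more, then release.

Call:
apply_moves --pt "0 0 0.05" --pt "0 0 0.05" --pt "0 0 0" --pt "0 0 0" --twist '[0,0,0,0]'

```text
t: 21.4
tool_pos: [0.4618, 0.176, 0.1877]
orientation: [-3.066, -0.681, -0.004]
force: [3.0, 3.3, 7.7]
opening: 0.0293
gripper_force: 20.0
```

Call:
apply_moves --pt "0 0 0" --pt "0 0 0" --pt "0 0 0" --pt "0 0 0" --pt "0 0 -1" --pt "0 0 -2" --pt "0 0 -3" --pt "0 0 -3" --twist '[0,0,0,0,0,0,0,0]' --gripper 6

```text
t: 22.4
tool_pos: [0.461, 0.1755, 0.2783]
orientation: [3.067, 0.681, 0.001]
force: [0.6, 0.2, -0.6]
opening: 0.06
gripper_force: 0.0
```

Call:
apply_moves --pt "0 2 0" --pt "0 4 0" --pt "0 4 0" --pt "0 4 0" --pt "0 4 0" --pt "0 2 0" --pt "0 0 0" --pt "0 0 0" --twist '[0,0,0,0,0,0,0,0]'

```text
t: 23.4
tool_pos: [0.5454, -0.0047, 0.2768]
orientation: [-3.066, -0.681, -0.0]
force: [-0.3, 0.6, -0.2]
opening: 0.0598
gripper_force: 0.0
```

```bash
python3 - <<'E'
from h import *
a=cam('scene');b=cam('top')
k=[cv2.resize(c['frame'][y:y+64,x:x+64,::-1],(290,290),interpolation=cv2.INTER_CUBIC) for c,x,y in((a,188,92),(b,113,190),(a,241,245),(b,314,177))]
cv2.imwrite('pics/g6.png',np.vstack([np.hstack(k[:2]),np.hstack(k[2:])]))
E
```

```text
(no output)
```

View pics/g6.png

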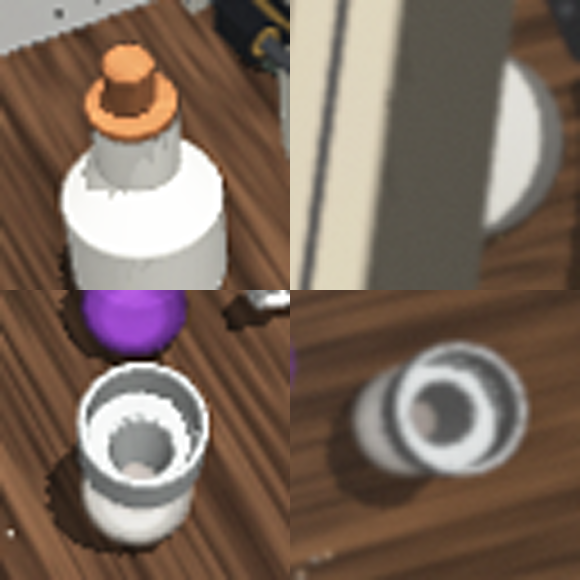

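The stopper is home: the cap sits flush on the rim (crop (131,103)), and the knob top at (128,63) lines up with an upright axis. The funnel stands level in the glass, and the arm is clear of both. I hand in.

```bash
python3 -c "
from h import *
print(robot.close_job())"
```

```text
the job is handed in; nothing more can be done
None
```

I handed the job in at about 23.5 s: the funnel stands upright in the glass with its shoulder on the rim, and the larger stopper is fully home in the carafe's neck. I judged both from the camera pictures and the contact forces; the hand-in returned no verdict.

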